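# Box up the drawer pulls and count the tub

### The job

Lift the two tall wooden clamping blocks out of the white parts tub and set them down side by side on the cork mat, then lay all the small dark wooden drawer pulls that are on the bench in the tub so that nothing stands too high for the lid, and put the grey lid on so that it sits fully home on the rim all round. When the lid is home, book the tub in by pushing the plunger of the grey tally counter all the way down to its stop and letting it come up again; leave the glue bottle, the tape and the mug alone.

Things in the scene. Friction and masses are not known exactly. Their poses are not given: they have to be found in the camera images.
- tub: White open rectangular parts tub, fixed to the bench: 153 (its x) x 178 (its y) mm outside, walls 4, inside 145 x 170 mm, 60 mm high, floor 4 mm thick. Origin: centre of its underside, z up. With the lid home 44 mm of height is left inside.
- lid: Loose grey lid, 250 g, flat on the bench: plug 139 (x) x 164 (y) x 12 mm, on it a flange 160 x 186 x 5, on that a black bar handle 70 mm long along y, 14 wide, from 17 to 41 mm above the origin. Origin: centre of the plug's underside, z up. Home on the tub (axes along the tub's, either way round) its origin is 48 mm above the tub's, flange on the rim, plug with 3 mm play each side.
- pull1: Small dark wooden drawer pull, 64 mm long (its x), 14 wide (y), 28 high, 25 g: a 12 mm thick bar on two feet, at first standing on its feet on the bench. Origin: centre of its underside. All alike; 3 to 5 of pull1 to pull5 are there, the others absent. Two on top of one another (56 mm) are too high for the lid.
- pull2: Small dark wooden drawer pull, 64 mm long (its x), 14 wide (y), 28 high, 25 g: a 12 mm thick bar on two feet, at first standing on its feet on the bench. Origin: centre of its underside. All alike; 3 to 5 of pull1 to pull5 are there, the others absent. Two on top of one another (56 mm) are too high for the lid.
- pull3: Small dark wooden drawer pull, 64 mm long (its x), 14 wide (y), 28 high, 25 g: a 12 mm thick bar on two feet, at first standing on its feet on the bench. Origin: centre of its underside. All alike; 3 to 5 of pull1 to pull5 are there, the others absent. Two on top of one another (56 mm) are too high for the lid.
- pull4: Small dark wooden drawer pull, 64 mm long (its x), 14 wide (y), 28 high, 25 g: a 12 mm thick bar on two feet, at first standing on its feet on the bench. Origin: centre of its underside. All alike; 3 to 5 of pull1 to pull5 are there, the others absent. Two on top of one another (56 mm) are too high for the lid.
- pull5: Small dark wooden drawer pull, 64 mm long (its x), 14 wide (y), 28 high, 25 g: a 12 mm thick bar on two feet, at first standing on its feet on the bench. Origin: centre of its underside. All alike; 3 to 5 of pull1 to pull5 are there, the others absent. Two on top of one another (56 mm) are too high for the lid.
- block1: Loose mid-brown wooden clamping block, 52 x 52 mm and 60 mm high, about 110 g, with a dark line round it near the top; there are two alike, at the start standing side by side along the tub's y in the tub, too tall for the lid. Origin: centre of its underside, z up.
- block2: Loose mid-brown wooden clamping block, 52 x 52 mm and 60 mm high, about 110 g, with a dark line round it near the top; there are two alike, at the start standing side by side along the tub's y in the tub, too tall for the lid. Origin: centre of its underside, z up.
- mat: Cork mat, 150 (its x) x 90 (its y) mm, 4 mm thick, fixed flat on the bench; room for the two blocks side by side along its x. Origin: centre of its underside.
- plunger (a joint): Travel of the spring plunger of the tally counter in m: 0 up, 0.014 fully down at the stop. About 1.6 N starts it and 7.2 N holds it down; it springs up by itself.
- plunger_top (a point): Centre of the top face of the plunger's round steel head, 36 mm across, at 80 mm above the bench when up. It is pushed straight down and moves with the plunger. The counter below is a grey block 64 x 58 x 50 mm fixed to the bench.
- glue: Bystander: yellow glue bottle, 52 mm across, 150 mm high. Origin: centre of its underside. To be left alone.
- tape: Bystander: roll of yellow tape lying flat, 96 mm across, 24 mm high. Origin: centre of its underside. To be left alone.
- mug: Bystander: white mug, 76 mm across, 85 mm high. Origin: centre of its underside. To be left alone.
There are look-alikes about, which are no part of the job. Leave any blue, red or turquoise look-alike of the block1 alone.

How it is judged:
On the way, in this order (a step that is already met when the one before it is completed fails the run):
1. both blocks are on the cork mat, every pull is in the tub and the lid is home on it (x of block1 in the frame of mat between -0.075 and 0.075 m and y of block1 in the frame of mat between -0.05 and 0.05 m and z of block1 in the frame of mat between 0 and 0.045 m and linear speed of each of block1, block2 below 0.02 m/s and contact force between each of block1, block2 and mat above 0.25 N and x of block2 in the frame of mat between -0.075 and 0.075 m and y of block2 in the frame of mat between -0.05 and 0.05 m and z of block2 in the frame of mat between 0 and 0.045 m and x of pull1 in the frame of tub between -0.073 and 0.073 m and y of pull1 in the frame of tub between -0.086 and 0.086 m and z of pull1 in the frame of tub between -0.002 and 0.046 m and x of pull2 in the frame of tub between -0.073 and 0.073 m and y of pull2 in the frame of tub between -0.086 and 0.086 m and z of pull2 in the frame of tub between -0.002 and 0.046 m and x of pull3 in the frame of tub between -0.073 and 0.073 m and y of pull3 in the frame of tub between -0.086 and 0.086 m and z of pull3 in the frame of tub between -0.002 and 0.046 m and x of pull4 in the frame of tub between -0.073 and 0.073 m and y of pull4 in the frame of tub between -0.086 and 0.086 m and z of pull4 in the frame of tub between -0.002 and 0.046 m and x of pull5 in the frame of tub between -0.073 and 0.073 m and y of pull5 in the frame of tub between -0.086 and 0.086 m and z of pull5 in the frame of tub between -0.002 and 0.046 m and z of lid in the frame of tub between 0.044 and 0.051 m and horizontal distance between lid and tub below 0.008 m and angle between the z axis of lid and the z axis of tub, either way round below 0.03 rad and angle between lid's own z axis and vertical below 0.5 rad), for 0.2 s.
2. the plunger is pushed down to its stop, the lid being home (value of joint plunger above 0.0125 m and z of lid in the frame of tub between 0.044 and 0.051 m and horizontal distance between lid and tub below 0.008 m and angle between the z axis of lid and the z axis of tub, either way round below 0.03 rad and angle between lid's own z axis and vertical below 0.5 rad), for 0.1 s.
At the end, for the whole second after the job is handed in: Both blocks rest on the mat (origins over it), every pull is in the tub, lid home (origin 44 to 51 mm above the tub's, within 8 mm of its centre, level to 0.03 rad) and at rest, plunger up again (under 3 mm) after being at its stop (over 12.5 mm) (all of step 1 and value of joint plunger below 0.003 m and linear speed of lid below 0.02 m/s); the robot touches nothing.
It fails at once if the glue bottle is moved more than 40 mm or tipped (distance of glue from where it was at the start of the episode above 0.04 m or angle between glue's own z axis and vertical above 0.5 rad).
It fails at once if the roll of tape is moved more than 40 mm or tipped (distance of tape from where it was at the start of the episode above 0.04 m or angle between tape's own z axis and vertical above 0.5 rad).
It fails at once if the mug is moved more than 40 mm or tipped (distance of mug from where it was at the start of the episode above 0.04 m or angle between mug's own z axis and vertical above 0.5 rad).
Of pull1, pull2, pull3, pull4, pull5 only 3 to 5 are there at a start; the rules pass over those that are not, and their reading is None.
At some moment in a run one of pull1, pull2, pull3, pull4, pull5, lid may be knocked a few centimetres aside while the robot is not near it.
Once in a run the grip may slacken for a moment while it holds something.
It also fails if it takes over 210 s, if anything falls off the work surface, if the arm or the gripper's body presses on something with over 40 N, if the wrist force passes 120 N, or if a joint passes its speed limit or range.

### The arm

A 6-joint arm with a two-finger parallel gripper is mounted at the origin on the work surface. World frame = base frame: x ahead of the robot, y to its left, z up, the work surface at z = 0. Lengths are in m, angles in rad, forces in N, time in s.
With the tool pointing down it reaches from about 0.25 to 0.725 m from the base axis. Payload 4 kg.
Tool frame: the origin (TCP) lies midway between the tips of the shut fingers; the grasp point (between the pads) lies 19 mm behind it; z points along the fingers, y is the line along which they close (so a half turn about z gives the same grasp; the last joint's range is limited). The gripper opens to 85 mm and grips with 20 to 120 N. Pads are 22 mm wide; open, the fingers measure 114 mm over their backs; the gripper's body (76 mm by 85 mm) begins 54 mm behind the grasp point. The pads swing forward as they close: fully open they stand 13 mm farther back than shut.
Start: joints at [1.262, 0.241, 0.005, 1.335, 0, 1.571], TCP at [0.152, 0.476, 0.231] pointing down, gripper open.
Joint ranges: [-2.72, 2.72], [-1.05, 1.87], [-1.09, 1.28], [-1.99, 2.15], [-1.42, 1.44], [-3.14, 3.14]. Speed limits (rad/s): [2.79, 2.79, 3.14, 3.14, 3.14, 3.14].

### API

Orientations are given as a unit quaternion [x, y, z, w].
In Python, from workcell import monitor, vision, job gives the robot as it stands.
- The arm moves only by the tool move_arm, never from a script. Its argument "moves" is a list that holds one entry, the list of rows, each a list of 5 numbers: the shift along the world's x, y, z in m, then the turn about the world's z in degrees, then the opening in per cent of the stroke, from 0 (shut) to 100 (fully open). In form: [[[x, y, z, turn, gripper], ...]]. A call has 1 to 5 rows; each row is the pose to reach, as a shift and turn from the pose commanded when the call began; what a row does not reach only later rows make up. A row lasts 1/8 s, in which the tool goes at most 62.5 mm and 10.7 degrees, less where a joint would pass 70% of its speed; a pose out of reach is approached as far as the arm can. A call with a gripper value outside its range is refused whole. The fingers move at their own pace and stop on an object; the grip force is fixed at half the most. Time passes only in rows, so rows that repeat a pose let the fingers close. It gives the time, the measured TCP pose, the force, the opening and the grip force at its end, in the units of the state.
- monitor.get_obs(): the state, without advancing time (a new reading comes with each control period).
- vision.camera(name): name is "scene" or "top" or "wrist"; returns a dict with "color" (400x640x3 uint8, red, green, blue), "camera_matrix" (3x3 intrinsics, pixels), "eye" and "attitude" of the camera in the world; the wrist camera has in their place "hand_eye" (4x4, takes a point from camera to tool coordinates, whose origin is the TCP and whose axes are the flange's). Camera axes: x right, y up, looking along -z (the intrinsics and any distortion apply to the point x, -y, -z); pixel columns grow to the right and rows downward; lengths in m; the calibration is good to about 2 mm. A picture is of the moment at which its call begins: read the wrist's pose just before it. There is no depth.
- job.job_done(): hands the job in; it is judged then, once.
The state is a dict: "clock": time; "joint_pos": joint angles; "joint_vel": joint speeds; "tau": joint torques, N m; "eef_pos": TCP position; "tool_rot": TCP orientation; "ft_force": force on the tool from outside, world axes, zero at the start; "ft_torque": the same for the moment, N m; "grip_width": finger opening in m; "grasp_force": force on a finger pad.
Only numpy, scipy, OpenCV 4.12 (cv2) and the standard library are available. Lean on these libraries where they do the work, as an engineer would, in place of code of your own. Each camera call takes 0.05 s, during which the arm holds its last target. There are 200 camera calls.

## Working session

There is one attempt and no reset: what is moved stays moved. The work goes in short steps, Python scripts to look and compute and a tool call to move; the robot and the scene stay as the last step left them, time stands still between calls to the robot, and variables do not carry over. Pictures are saved under pics/ and viewed, at most 14 in all, crops included, and the job is handed in when it is done.

Besides the shell and the picture viewer there is one more tool, called by a JSON object that holds its "method" and its "body", one argument or row to a line. move_arm: Moves the arm, as the interface text tells. Its arguments: {"type":"object","properties":{"moves":{"type":"array","items":{"type":"array","items":{"type":"array","items":{"type":"number"}}}}},"required":["moves"]}

```bash
mkdir -p pics
cat > h.py <<'E'
import numpy as np, cv2
from workcell import monitor, vision, job
from scipy.spatial.transform import Rotation as R
def snap(name,fn=None):
    o=monitor.get_obs(); c=vision.camera(name)
    if name=="wrist":
        T=np.eye(4);T[:3,:3]=R.from_quat(o["tool_rot"]).as_matrix();T[:3,3]=o["eef_pos"]
        T=T@np.array(c["hand_eye"]); c["T"]=T
    else:
        T=np.eye(4);a=np.array(c["attitude"]);T[:3,:3]=R.from_quat(a).as_matrix() if a.size==4 else a.reshape(3,3)
        T[:3,3]=c["eye"];c["T"]=T
    if fn: cv2.imwrite("pics/"+fn,c["color"][:,:,::-1]); np.savez("pics/"+fn+".npz",T=c["T"],K=c["camera_matrix"],color=c["color"],d=np.array(c.get("distortion",[0,0,0,0,0]),dtype=float))
    return c
def load(fn): 
    z=np.load("pics/"+fn+".npz"); return dict(T=z["T"],camera_matrix=z["K"],color=z["color"])
def world(c,uv,z):
    K=np.array(c["camera_matrix"]);uv=np.atleast_2d(np.array(uv,float))
    x=(uv[:,0]-K[0,2])/K[0,0];y=(uv[:,1]-K[1,2])/K[1,1]
    d=np.c_[x,-y,-np.ones_like(x)]@c["T"][:3,:3].T; e=c["T"][:3,3]
    return e+d*((z-e[2])/d[:,2])[:,None]
def proj(c,P):
    P=np.atleast_2d(P);q=(P-c["T"][:3,3])@c["T"][:3,:3];K=np.array(c["camera_matrix"])
    return np.c_[K[0,0]*q[:,0]/-q[:,2]+K[0,2],K[1,1]*-q[:,1]/-q[:,2]+K[1,2]]
E
python3 - <<'E'
from h import *
for n in("top","scene"):
    c=snap(n,n+"0.png"); print(n,[k for k in c],np.array(c["T"]).round(3).tolist(),np.array(c["camera_matrix"]).tolist())
o=monitor.get_obs();print(o)
E
```

```text
top ['color', 'camera_matrix', 'eye', 'attitude', 'T'] [[0.026, 0.985, -0.17, 0.317], [-1.0, 0.026, -0.001, 0.052], [0.003, 0.17, 0.985, 1.361], [0.0, 0.0, 0.0, 1.0]] [[466.7610760814739, 0.0, 316.60670693909327], [0.0, 466.7610760814739, 198.69121983375663], [0.0, 0.0, 1.0]]
scene ['color', 'camera_matrix', 'eye', 'attitude', 'T'] [[0.042, -0.598, 0.8, 1.297], [0.999, 0.026, -0.033, 0.004], [-0.001, 0.801, 0.599, 0.664], [0.0, 0.0, 0.0, 1.0]] [[409.58953045276604, 0.0, 318.24527331830603], [0.0, 409.58953045276604, 201.9132934941058], [0.0, 0.0, 1.0]]
{'clock': 0.1, 'joint_pos': array([1.26197527e+00, 2.41339638e-01, 3.90547845e-03, 1.33518310e+00,
       2.63857373e-05, 1.57079555e+00]), 'joint_vel': array([-0.0002316 , -0.00319946,  0.00273725,  0.00030639, -0.00081129,
       -0.00047465]), 'tau': array([ 7.45053621e-04, -3.73136759e+01,  2.53009880e+01,  1.08577078e-02,
        3.47011439e-05, -4.85871524e-06]), 'eef_pos': array([0.15179726, 0.47583793, 0.23051872]), 'tool_rot': array([ 1.53797234e-01,  9.88102010e-01, -8.97603484e-04, -1.53063634e-04]), 'ft_force': array([ 0.35770831, -1.05809878, -0.51616267]), 'ft_torque': array([-0.00571755, -0.01764702,  0.01145318]), 'grasp_force': 0.0, 'grip_width': 0.08533118332933282}
```

View pics/top0.png

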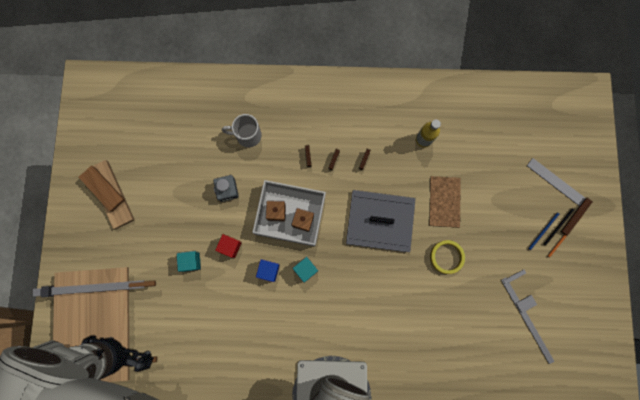

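View pics/scene0.png

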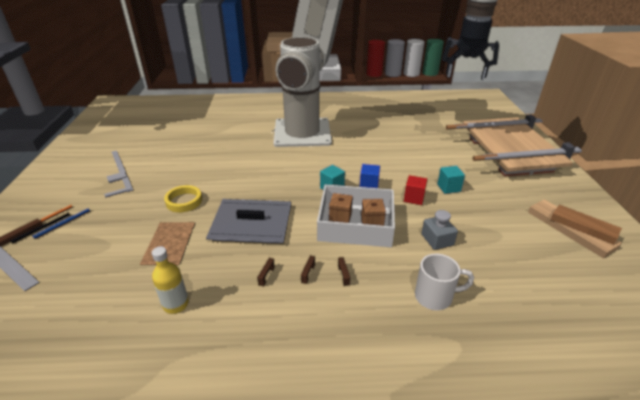

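Top view: tub at (290,213) with the two blocks at (275,211) and (302,219); three pulls at (308,156), (334,159) and (364,159); lid at (380,221); mat at (445,202); counter at (225,187). The bystanders are the mug (245,130), glue (430,132) and tape (448,257).

Run:
```python
from h import *
c=load("top0.png")
im=c["color"][110:290,180:480,::-1]
cv2.imwrite("pics/crop0.png",cv2.resize(im,(800,480),interpolation=cv2.INTER_CUBIC))
for n,uv,z in [("b1",(275,209),.064),("b2",(302,219),.064),("p1",(308,156),.028),("p2",(334,159),.028),("p3",(364,159),.028),("lid",(380,221),.02),("mat",(445,202),.004),("plg",(224,184),.08),("tub",(290,213),.06),("mug",(245,130),.08),("tape",(448,257),.02),("glue",(430,132),.1)]: print(n,world(c,uv,z)[0].round(3))
```

```text
b1 [0.509 0.169 0.064]
b2 [0.483 0.093 0.064]
p1 [0.674 0.082 0.028]
p2 [0.667 0.005 0.028]
p3 [ 0.67  -0.083  0.028]
lid [ 0.488 -0.132  0.02 ]
mat [ 0.552 -0.325  0.004]
plg [0.573 0.314 0.08 ]
tub [0.499 0.127 0.06 ]
mug [0.732 0.263 0.08 ]
tape [ 0.39  -0.326  0.02 ]
glue [ 0.734 -0.261  0.1  ]
```

View pics/crop0.png

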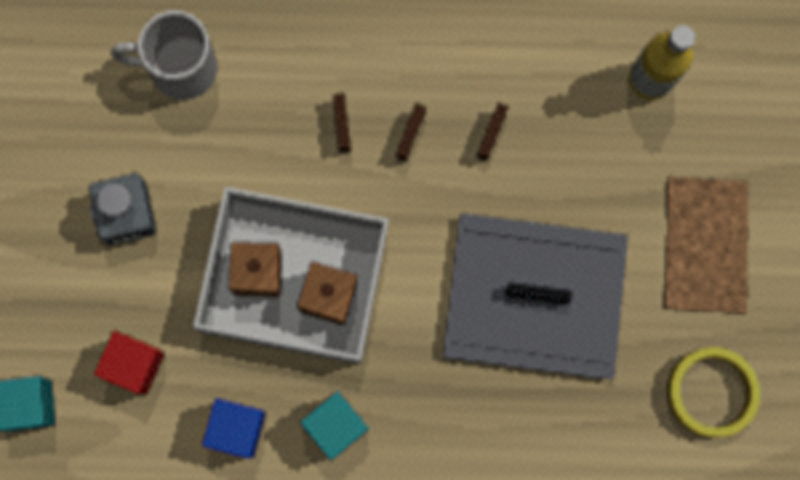

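The crop is clear. Tub rim corners are (228,190), (387,219), (362,359) and (196,327), and lid corners are (460,214), (627,236), (612,378) and (445,359).

Run:
```python
from h import *
c=load("top0.png")
def q(n,pts,z):
    p=np.array(pts,float)/(8/3)+[180,110]-0.3
    w=world(c,p,z)[:,:2]; m=w.mean(0); 
    e=np.roll(w,-1,0)-w; print(n,"ctr",m.round(3),"len",np.linalg.norm(e,axis=1).round(3),"ang",np.degrees(np.arctan2(e[:,1],e[:,0])).round(1))
q("tub",[(228,190),(387,219),(362,359),(196,327)],.06)
q("lid",[(460,214),(627,236),(612,378),(445,359)],.017)
q("b1",[(231,243),(280,243),(280,293),(229,290)],.064)
q("b2",[(310,262),(356,272),(345,322),(298,308)],.064)
q("mat",[(668,177),(748,180),(747,313),(667,308)],.004)
q("p1",[(340,94),(346,152)],.028);q("p2",[(420,104),(403,160)],.028);q("p3",[(502,104),(483,159)],.028)
q("hdl",[(507,290),(571,296)],.041)
q("plg",[(115,185),(115,217)],.08)
T=vision.camera("wrist"); print(np.array(T["hand_eye"]).round(3).tolist(), np.array(T["camera_matrix"]).round(1).tolist())
```

```text
tub ctr [0.502 0.128] len [0.173 0.151 0.177 0.15 ] ang [-99.  171.4  80.6 -10.4]
lid ctr [ 0.49  -0.134] len [0.185 0.157 0.181 0.16 ] ang [-96.1 173.5  85.   -5.1]
b1 ctr [0.506 0.168] len [0.052 0.053 0.054 0.05 ] ang [-8.850e+01 -1.779e+02  8.810e+01  1.000e-01]
b2 ctr [0.483 0.092] len [0.05  0.054 0.051 0.05 ] ang [-100.9  169.3   74.9  -12.6]
mat ctr [ 0.554 -0.325] len [0.089 0.149 0.088 0.147] ang [-90.7 178.1  87.9  -1.3]
p1 ctr [0.675 0.081] len [0.066 0.066] ang [-172.6    7.4]
p2 ctr [0.667 0.005] len [0.066 0.066] ang [164.7 -15.3]
p3 ctr [ 0.67  -0.084] len [0.066 0.066] ang [162. -18.]
hdl ctr [ 0.49  -0.134] len [0.069 0.069] ang [-93.9  86.1]
plg ctr [0.57  0.317] len [0.034 0.034] ang [-176.6    3.4]
[[-0.0, 0.965, 0.263, 0.067], [1.0, -0.0, 0.002, 0.0], [0.002, 0.263, -0.965, -0.141], [0.0, 0.0, 0.0, 1.0]] [[335.5, 0.0, 315.3], [0.0, 335.5, 198.4], [0.0, 0.0, 1.0]]
```

{"method": "move_arm", "body": {
  "moves": [
    [[0.044,-0.038,0,-9,100],[0.088,-0.077,0,-18,100],[0.132,-0.115,0,-27,100],[0.176,-0.154,0,-36,100],[0.22,-0.19,0,-45,100]]
  ]
}}

```text
clock: 0.78
eef_pos: [0.373, 0.2848, 0.2312]
tool_rot: [0.522, 0.853, -0.0, -0.0]
ft_force: [0.5, 0.8, 0.2]
grip_width: 0.0856
grasp_force: 0.0
```

{"method": "move_arm", "body": {
  "moves": [
    [[0.044,-0.038,0,-9,100],[0.088,-0.077,0,-18,100],[0.134,-0.118,-0.01,-27,100],[0.134,-0.118,-0.02,-27.4,100],[0.134,-0.118,-0.02,-27.4,100]]
  ]
}}

```text
clock: 1.4
eef_pos: [0.5048, 0.1679, 0.2098]
tool_rot: [0.708, 0.706, -0.002, -0.001]
ft_force: [0.0, 0.1, -0.4]
grip_width: 0.085
grasp_force: 0.0
```

Run:
```python
from h import *
o=monitor.get_obs();print(o["clock"],o["eef_pos"],R.from_quat(o["tool_rot"]).as_matrix()[:,1],o["joint_pos"])
c=snap("wrist","w1.png")
def draw(cx,cy,yaw,lx,ly,z,col):
    a=np.radians(yaw);M=np.array([[np.cos(a),-np.sin(a)],[np.sin(a),np.cos(a)]])
    P=np.array([[1,1],[1,-1],[-1,-1],[-1,1]])*[lx/2,ly/2]@M.T+[cx,cy]
    cv2.polylines(im,[proj(c,np.c_[P,[z]*4]).astype(int)],True,col,1)
im=c["color"][:,:,::-1].copy()
draw(.502,.128,-9.5,.153,.178,.06,(0,255,0));draw(.506,.168,0,.052,.052,.064,(0,255,0));draw(.483,.092,-12.5,.052,.052,.064,(0,255,255))
draw(.675,.081,7.4,.064,.014,.028,(0,255,0));draw(.667,.005,-15.3,.064,.014,.028,(0,255,0))
cv2.imwrite("pics/w1o.png",im)
```

```text
1.4 [0.504824   0.16786942 0.20977742] [ 0.99999138 -0.00184967 -0.0037186 ] [3.20775058e-01 3.16837349e-01 5.18868421e-02 1.30961855e+00
 4.43219244e-04 1.89341879e+00]
```

View pics/w1o.png

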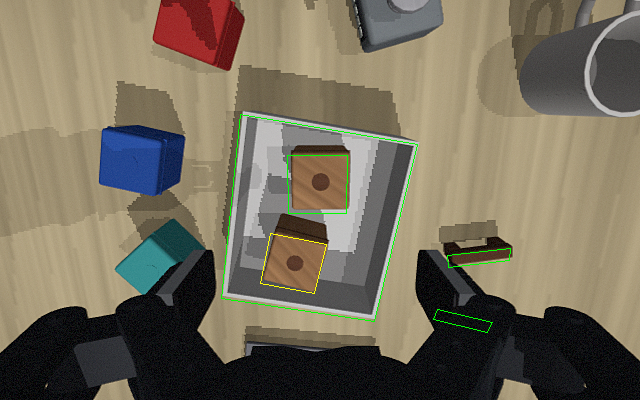

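{"method": "move_arm", "body": {
  "moves": [
    [[0.001,0,-0.055,0,90],[0.001,0,-0.11,0,90],[0.001,0,-0.16,0,90],[0.001,0,-0.178,0,90],[0.001,0,-0.178,0,90]]
  ]
}}

```text
clock: 2.08
eef_pos: [0.5048, 0.1694, 0.0323]
tool_rot: [0.707, 0.708, -0.001, -0.001]
ft_force: [0.7, -0.3, 0.4]
grip_width: 0.0769
grasp_force: 0.0
```

{"method": "move_arm", "body": {
  "moves": [
    [[0,0,0,0,40],[0,0,0,0,40],[0,0,0,0,40],[0,0,0,0,40],[0,0,0,0,40]]
  ]
}}

```text
clock: 2.7
eef_pos: [0.5085, 0.1694, 0.0355]
tool_rot: [0.708, 0.707, 0.002, 0.0]
ft_force: [-0.3, 1.7, 6.4]
grip_width: 0.0509
grasp_force: 63.4
```

{"method": "move_arm", "body": {
  "moves": [
    [[0,0,0.04,0,30],[0,0,0.1,0,30],[0,0,0.14,0,30],[0.01,-0.05,0.14,10,30],[0.02,-0.1,0.14,20,30]]
  ]
}}

```text
clock: 3.32
eef_pos: [0.5276, 0.0678, 0.1747]
tool_rot: [0.571, 0.821, 0.001, 0.001]
ft_force: [0.4, -0.2, -1.3]
grip_width: 0.051
grasp_force: 63.2
```

{"method": "move_arm", "body": {
  "moves": [
    [[0.01,-0.055,0,10,30],[0.02,-0.11,0,20,30],[0.03,-0.165,0,30,30],[0.04,-0.22,0,40,30],[0.05,-0.275,0,50,30]]
  ]
}}

```text
clock: 3.95
eef_pos: [0.577, -0.2085, 0.1737]
tool_rot: [0.172, 0.985, -0.0, 0.0]
ft_force: [1.0, 0.1, -1.5]
grip_width: 0.0509
grasp_force: 63.1
```

{"method": "move_arm", "body": {
  "moves": [
    [[0.007,-0.055,0,10,30],[0.014,-0.11,0,18.5,30],[0.014,-0.118,0,18.5,30],[0.014,-0.118,0,18.5,30],[0.014,-0.118,0,18.5,30]]
  ]
}}

```text
clock: 4.58
eef_pos: [0.5909, -0.3231, 0.1735]
tool_rot: [0.013, 1.0, 0.0, -0.0]
ft_force: [0.0, 0.0, -1.0]
grip_width: 0.0509
grasp_force: 63.2
```

{"method": "move_arm", "body": {
  "moves": [
    [[0,-0.002,-0.055,0,30],[0,-0.002,-0.11,0,30],[0,-0.002,-0.13,0,30],[0,-0.002,-0.137,0,30],[0,-0.002,-0.139,0,30]]
  ]
}}

```text
clock: 5.2
eef_pos: [0.5919, -0.3256, 0.0356]
tool_rot: [0.013, 1.0, -0.0, 0.001]
ft_force: [0.4, -0.4, -1.5]
grip_width: 0.0511
grasp_force: 63.2
```

{"method": "move_arm", "body": {
  "moves": [
    [[0,0,0,0,30],[0,0,0,0,85],[0,0,0,0,85],[0,0,0,0,85],[0,0,0,0,85]]
  ]
}}

```text
clock: 5.82
eef_pos: [0.591, -0.3268, 0.0344]
tool_rot: [0.014, 1.0, -0.0, 0.0]
ft_force: [-0.3, -0.3, -0.2]
grip_width: 0.0725
grasp_force: 0.0
```

{"method": "move_arm", "body": {
  "moves": [
    [[0,0,0.05,0,85],[0,0,0.11,0,85],[0,0,0.17,0,85],[-0.01,0.05,0.18,-10,85],[-0.02,0.1,0.18,-20,85]]
  ]
}}

```text
clock: 6.45
eef_pos: [0.5718, -0.2266, 0.2165]
tool_rot: [0.191, 0.982, -0.0, 0.002]
ft_force: [0.3, 0.7, -0.5]
grip_width: 0.0727
grasp_force: 0.0
```

Run:
```python
from h import *
c=snap("top","top1.png");im=c["color"][110:290,180:480,::-1]
cv2.imwrite("pics/crop1.png",cv2.resize(im,(800,480),interpolation=cv2.INTER_CUBIC))
```

```text
(no output)
```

View pics/crop1.png

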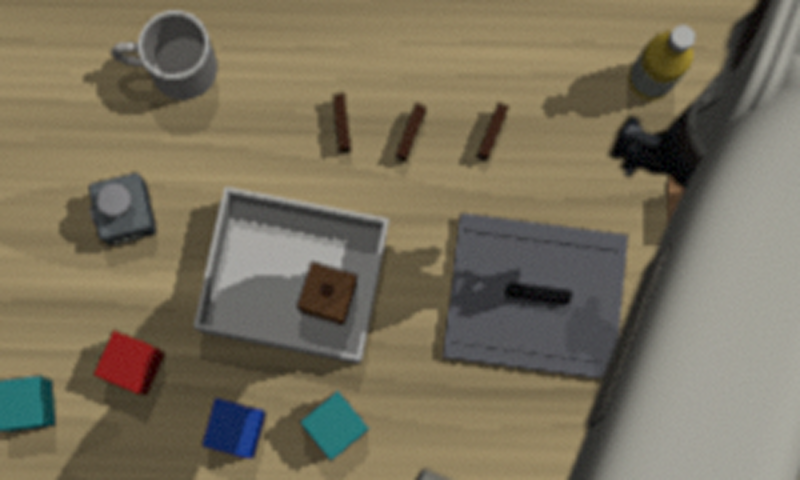

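Block 1 has left the tub and was set down on the mat, though the arm hides most of the mat. Block 2 is unmoved at (327,292) in the crop.

{"method": "move_arm", "body": {
  "moves": [
    [[-0.011,0.04,0,-10,90],[-0.022,0.08,0,-20,90],[-0.033,0.12,0,-30,90],[-0.044,0.16,0,-40,90],[-0.055,0.2,0,-50,90]]
  ]
}}

```text
clock: 7.12
eef_pos: [0.5155, -0.0256, 0.2144]
tool_rot: [0.587, 0.81, 0.0, 0.0]
ft_force: [-0.7, -0.3, 0.8]
grip_width: 0.0766
grasp_force: 0.0
```

{"method": "move_arm", "body": {
  "moves": [
    [[-0.011,0.04,0,-10,90],[-0.022,0.08,0,-20,90],[-0.033,0.118,0,-30.5,90],[-0.033,0.118,-0.04,-30.5,90],[-0.033,0.118,-0.04,-30.5,90]]
  ]
}}

```text
clock: 7.75
eef_pos: [0.4804, 0.0913, 0.1719]
tool_rot: [0.777, 0.629, -0.003, -0.002]
ft_force: [-0.2, -0.2, 0.5]
grip_width: 0.0767
grasp_force: 0.0
```

{"method": "move_arm", "body": {
  "moves": [
    [[0.001,0,-0.05,0,90],[0.001,0,-0.1,0,90],[0.001,0,-0.135,0,90],[0.001,0,-0.14,0,90],[0.001,0,-0.14,0,90]]
  ]
}}

```text
clock: 8.38
eef_pos: [0.4853, 0.0912, 0.0356]
tool_rot: [0.778, 0.628, 0.001, 0.0]
ft_force: [0.2, -0.7, 0.7]
grip_width: 0.0772
grasp_force: 0.0
```

{"method": "move_arm", "body": {
  "moves": [
    [[0,0,0,0,40],[0,0,0,0,40],[0,0,0,0,40],[0,0,0,0,40],[0,0,0,0,40]]
  ]
}}

```text
clock: 9.0
eef_pos: [0.486, 0.0916, 0.0367]
tool_rot: [0.778, 0.629, 0.002, 0.001]
ft_force: [-1.1, -0.5, 5.8]
grip_width: 0.0515
grasp_force: 62.5
```

{"method": "move_arm", "body": {
  "moves": [
    [[0,0,0.04,0,30],[0,0,0.1,0,30],[0,0,0.14,0,30],[0.003,-0.04,0.14,10,30],[0.006,-0.08,0.14,20,30]]
  ]
}}

```text
clock: 9.62
eef_pos: [0.4907, 0.0109, 0.1762]
tool_rot: [0.654, 0.757, 0.001, 0.001]
ft_force: [0.1, -0.3, -2.7]
grip_width: 0.0512
grasp_force: 62.7
```

{"method": "move_arm", "body": {
  "moves": [
    [[0.003,-0.042,0,10,30],[0.006,-0.084,0,20,30],[0.009,-0.126,0,30,30],[0.012,-0.168,0,40,30],[0.015,-0.21,0,50,30]]
  ]
}}

```text
clock: 10.25
eef_pos: [0.505, -0.2, 0.1753]
tool_rot: [0.274, 0.962, -0.0, 0.001]
ft_force: [-0.5, 0.0, -1.4]
grip_width: 0.0511
grasp_force: 62.8
```

{"method": "move_arm", "body": {
  "moves": [
    [[0.003,-0.042,0,10,30],[0.006,-0.084,0,20,30],[0.009,-0.126,0,30,30],[0.009,-0.126,0,31,30],[0.009,-0.126,0,31,30]]
  ]
}}

```text
clock: 10.88
eef_pos: [0.5137, -0.3243, 0.1745]
tool_rot: [0.01, 1.0, 0.0, -0.0]
ft_force: [0.2, 0.9, -1.9]
grip_width: 0.0512
grasp_force: 62.7
```

{"method": "move_arm", "body": {
  "moves": [
    [[0,-0.001,-0.055,0,30],[0,-0.001,-0.11,0,30],[0,-0.001,-0.13,0,30],[0,-0.001,-0.136,0,30],[0,-0.001,-0.139,0,30]]
  ]
}}

```text
clock: 11.5
eef_pos: [0.5145, -0.3248, 0.0367]
tool_rot: [0.009, 1.0, 0.0, 0.0]
ft_force: [-4.9, 3.1, 11.4]
grip_width: 0.0508
grasp_force: 63.7
```

{"method": "move_arm", "body": {
  "moves": [
    [[0,0,0,0,30],[0,0,0,0,80],[0,0,0,0,80],[0,0,0,0,80],[0,0,0,0,80]]
  ]
}}

```text
clock: 12.12
eef_pos: [0.514, -0.3258, 0.0354]
tool_rot: [0.01, 1.0, -0.0, 0.0]
ft_force: [-0.8, -0.3, 0.6]
grip_width: 0.0682
grasp_force: 0.0
```

{"method": "move_arm", "body": {
  "moves": [
    [[0,0,0.05,0,80],[0,0,0.11,0,70],[0,0,0.17,0,60],[0.03,0.05,0.17,-8,50],[0.06,0.1,0.17,-16,50]]
  ]
}}

```text
clock: 12.75
eef_pos: [0.5749, -0.2257, 0.2069]
tool_rot: [0.152, 0.988, -0.0, 0.002]
ft_force: [1.0, -0.5, -0.6]
grip_width: 0.0425
grasp_force: 0.0
```

{"method": "move_arm", "body": {
  "moves": [
    [[0.03,0.05,0,0,50],[0.06,0.1,0,0,50],[0.095,0.14,0,0,50],[0.095,0.14,0,0,50],[0.095,0.14,0,0,50]]
  ]
}}

```text
clock: 13.38
eef_pos: [0.6686, -0.0857, 0.2047]
tool_rot: [0.148, 0.989, -0.0, -0.001]
ft_force: [-0.7, -1.4, -0.5]
grip_width: 0.0425
grasp_force: 0.0
```

```bash
cat >> h.py <<'E'
def box(c,im,cx,cy,yaw,lx,ly,z,col=(0,255,0)):
    a=np.radians(yaw);M=np.array([[np.cos(a),-np.sin(a)],[np.sin(a),np.cos(a)]])
    P=np.array([[1,1],[1,-1],[-1,-1],[-1,1]])*[lx/2,ly/2]@M.T+[cx,cy]
    cv2.polylines(im,[proj(c,np.c_[P,[z]*4]).astype(int)],True,col,1)
def pulls(c):
    "dark brown blobs -> centre/yaw at z=.028 of minAreaRect"
    im=c["color"].astype(int);m=((im.sum(2)<130)&(im[:,:,0]>im[:,:,2]*1.4)).astype(np.uint8)
    n,l,s,_=cv2.connectedComponentsWithStats(m)
    for i in range(1,n):
        if s[i,4]>40:
            ys,xs=np.where(l==i);w=world(c,np.c_[xs,ys],.028)[:,:2].astype(np.float32)
            r=cv2.minAreaRect(w*1000);print("blob",s[i,4],np.round(r[0]),np.round(r[1]),round(r[2],1))
E
python3 - <<'E'
from h import *
o=monitor.get_obs();print(o["clock"],o["eef_pos"])
c=snap("wrist","w2.png");im=c["color"][:,:,::-1].copy()
box(c,im,.675,.081,7.4,.064,.014,.028);box(c,im,.667,.005,-15.3,.064,.014,.028);box(c,im,.670,-.084,-18,.064,.014,.028)
box(c,im,.49,-.134,-5.5,.160,.186,.017)
cv2.imwrite("pics/w2o.png",im);pulls(c)
t=snap("top","top2.png");print("top");pulls(t)
E
```

```text
13.375 [ 0.66858364 -0.08571441  0.2047322 ]
blob 2897 [ 519. -307.] [58. 62.] 66.1
blob 433 [675.  70.] [22. 62.] 85.2
blob 265 [664.  -3.] [17. 62.] 59.1
blob 2363 [ 589. -306.] [45. 56.] 90.0
blob 42 [645. -73.] [16.  8.] 36.1
top
blob 64 [674.  84.] [62. 10.] 8.6
blob 65 [666.   8.] [11. 62.] 69.1
blob 160 [ 576. -312.] [67. 52.] 42.7
blob 226 [ 516. -692.] [ 24. 130.] 51.4
blob 151 [ 504. -312.] [67. 43.] 37.3
blob 292 [403. 302.] [58. 49.] 68.3
blob 891 [ 98. 876.] [239.  90.] 1.5
```

View pics/w2o.png

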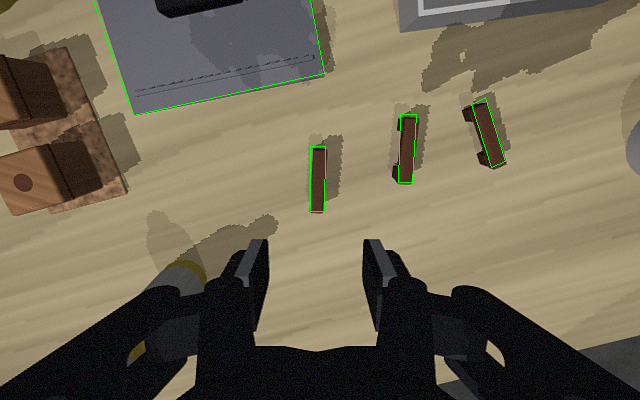

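Overlaid outlines match the lid and all three pulls. Pull 3's bar runs from (318,148) to (317,212), and both blocks stand on the mat at left.

{"method": "move_arm", "body": {
  "moves": [
    [[0.001,0.001,-0.06,0,50],[0.001,0.001,-0.12,0,50],[0.001,0.001,-0.175,0,50],[0.001,0.001,-0.195,0,50],[0.001,0.001,-0.197,0,50]]
  ]
}}

```text
clock: 14.1
eef_pos: [0.6676, -0.0861, 0.0064]
tool_rot: [0.15, 0.989, -0.0, -0.002]
ft_force: [-0.3, -0.1, 0.3]
grip_width: 0.0428
grasp_force: 0.0
```

{"method": "move_arm", "body": {
  "moves": [
    [[0,0,0,0,10],[0,0,0,0,5],[0,0,0,0,5],[0,0,0,0,5]]
  ]
}}

```text
clock: 14.6
eef_pos: [0.6714, -0.0853, 0.0106]
tool_rot: [0.149, 0.989, -0.0, 0.002]
ft_force: [-0.3, -1.4, 6.5]
grip_width: 0.0125
grasp_force: 60.6
```

{"method": "move_arm", "body": {
  "moves": [
    [[0,0,0.05,0,5],[0,0,0.11,0,5],[-0.035,0.033,0.13,2,5],[-0.075,0.073,0.13,5,5],[-0.115,0.113,0.13,7.5,5]]
  ]
}}

```text
clock: 15.22
eef_pos: [0.5541, 0.0296, 0.1392]
tool_rot: [0.083, 0.997, 0.001, 0.001]
ft_force: [0.3, 0.3, -0.8]
grip_width: 0.0127
grasp_force: 59.8
```

{"method": "move_arm", "body": {
  "moves": [
    [[-0.04,0.038,0,0,5],[-0.061,0.056,0,0,5],[-0.061,0.056,0,0,5],[-0.061,0.056,0,0,5]]
  ]
}}

```text
clock: 15.72
eef_pos: [0.4949, 0.0843, 0.1388]
tool_rot: [0.084, 0.997, 0.0, 0.001]
ft_force: [0.8, -0.5, -0.5]
grip_width: 0.0123
grasp_force: 59.8
```

{"method": "move_arm", "body": {
  "moves": [
    [[0,0,-0.055,0,5],[0,0,-0.1,0,5],[0,0,-0.121,0,5],[0,0,-0.124,0,5],[0,0,-0.124,0,5]]
  ]
}}

```text
clock: 16.35
eef_pos: [0.495, 0.0835, 0.0139]
tool_rot: [0.084, 0.996, -0.0, 0.0]
ft_force: [0.5, 0.3, -0.3]
grip_width: 0.0123
grasp_force: 64.7
```

{"method": "move_arm", "body": {
  "moves": [
    [[0,0,0,0,40],[0,0,0,0,40],[0,0,0,0,40],[0,0,0.05,0,40],[0,0,0.11,0,40]]
  ]
}}

```text
clock: 16.98
eef_pos: [0.4937, 0.0837, 0.1246]
tool_rot: [0.084, 0.996, -0.0, -0.001]
ft_force: [1.4, 0.5, -0.8]
grip_width: 0.0341
grasp_force: 0.0
```

{"method": "move_arm", "body": {
  "moves": [
    [[0.04,-0.02,0.03,-2,50],[0.09,-0.041,0.03,-4,50],[0.135,-0.062,0.03,-6,50],[0.172,-0.079,0.03,-6,50],[0.172,-0.079,0.03,-6,50]]
  ]
}}

```text
clock: 17.6
eef_pos: [0.6684, 0.0028, 0.1527]
tool_rot: [0.137, 0.991, -0.0, 0.0]
ft_force: [-0.1, -0.1, -0.4]
grip_width: 0.0426
grasp_force: 0.0
```

Run:
```python
from h import *
o=monitor.get_obs();print(o["clock"],o["eef_pos"])
c=snap("wrist","w3.png");im=c["color"][:,:,::-1].copy()
box(c,im,.675,.081,7.4,.064,.014,.028);box(c,im,.667,.005,-15.3,.064,.014,.028)
box(c,im,.502,.128,-9.5,.153,.178,.06)
cv2.imwrite("pics/w3o.png",im)
```

```text
17.6 [0.66841206 0.00284966 0.15272908]
```

View pics/w3o.png

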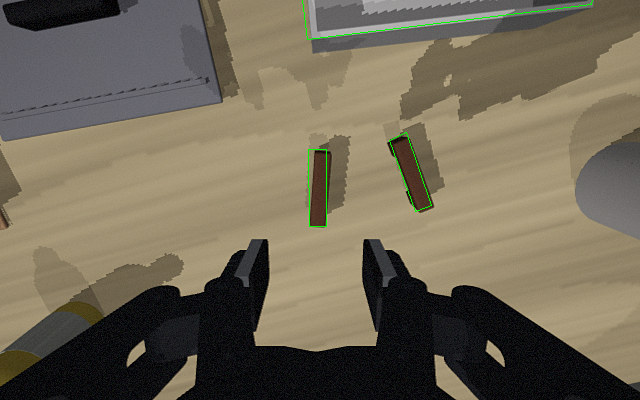

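Pull 2's bar at (319,188) is inside its outline, and pull 1 at (411,172) is unchanged.

{"method": "move_arm", "body": {
  "moves": [
    [[-0.001,0.002,-0.06,0,50],[-0.001,0.002,-0.115,0,50],[-0.001,0.002,-0.143,0,50],[-0.001,0.002,-0.145,0,50],[-0.001,0.002,-0.145,0,50]]
  ]
}}

```text
clock: 18.27
eef_pos: [0.6657, 0.0076, 0.011]
tool_rot: [0.136, 0.991, 0.0, 0.001]
ft_force: [-0.5, -0.2, 0.7]
grip_width: 0.0426
grasp_force: 0.0
```

{"method": "move_arm", "body": {
  "moves": [
    [[0,0,0,0,10],[0,0,0,0,5],[0,0,0,0,5],[0,0,0,0,5]]
  ]
}}

```text
clock: 18.77
eef_pos: [0.6666, 0.0074, 0.0118]
tool_rot: [0.136, 0.991, 0.0, 0.002]
ft_force: [-1.0, -0.0, 5.9]
grip_width: 0.0128
grasp_force: 60.0
```

{"method": "move_arm", "body": {
  "moves": [
    [[0,0,0.05,0,5],[0,0,0.11,0,5],[-0.035,0.026,0.13,2,5],[-0.075,0.056,0.13,5,5],[-0.115,0.086,0.13,6,5]]
  ]
}}

```text
clock: 19.4
eef_pos: [0.5492, 0.094, 0.1403]
tool_rot: [0.084, 0.997, 0.0, 0.001]
ft_force: [-0.1, 0.2, -0.7]
grip_width: 0.0123
grasp_force: 59.2
```

{"method": "move_arm", "body": {
  "moves": [
    [[-0.04,0.03,0,0,5],[-0.051,0.037,0,0,5],[-0.051,0.037,0,0,5],[-0.051,0.037,0,0,5]]
  ]
}}

```text
clock: 19.9
eef_pos: [0.5003, 0.1299, 0.1396]
tool_rot: [0.084, 0.996, 0.0, 0.001]
ft_force: [0.4, 0.1, -0.8]
grip_width: 0.0126
grasp_force: 59.2
```

{"method": "move_arm", "body": {
  "moves": [
    [[0,0,-0.055,0,5],[0,0,-0.1,0,5],[0,0,-0.121,0,5],[0,0,-0.124,0,5],[0,0,-0.124,0,5]]
  ]
}}

```text
clock: 20.52
eef_pos: [0.5, 0.1294, 0.015]
tool_rot: [0.085, 0.996, -0.0, -0.0]
ft_force: [-0.7, -0.4, 0.1]
grip_width: 0.0124
grasp_force: 61.2
```

{"method": "move_arm", "body": {
  "moves": [
    [[0,0,0,0,38],[0,0,0,0,38],[0,0,0,0,38],[0,0,0.05,0,38],[0,0,0.11,0,38]]
  ]
}}

```text
clock: 21.15
eef_pos: [0.4977, 0.1301, 0.1252]
tool_rot: [0.084, 0.997, -0.001, -0.002]
ft_force: [0.6, 1.0, -0.7]
grip_width: 0.0325
grasp_force: 0.0
```

{"method": "move_arm", "body": {
  "moves": [
    [[0.04,-0.01,0.03,4,50],[0.09,-0.025,0.03,9,50],[0.135,-0.038,0.03,14,50],[0.175,-0.049,0.03,17,50],[0.175,-0.049,0.03,17,50]]
  ]
}}

```text
clock: 21.78
eef_pos: [0.6758, 0.0801, 0.1533]
tool_rot: [-0.064, 0.998, -0.0, -0.0]
ft_force: [0.1, 0.7, 0.2]
grip_width: 0.0428
grasp_force: 0.0
```

Run:
```python
from h import *
o=monitor.get_obs();print(o["clock"],o["eef_pos"])
c=snap("wrist","w4.png");im=c["color"][:,:,::-1].copy()
box(c,im,.675,.081,7.4,.064,.014,.028)
box(c,im,.502,.128,-9.5,.153,.178,.06)
cv2.imwrite("pics/w4o.png",im)
```

```text
21.775 [0.67584336 0.08013752 0.15332701]
```

View pics/w4o.png

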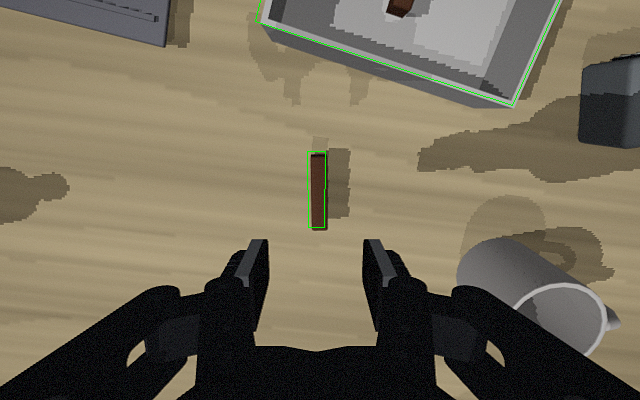

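Pull 1 lies between the fingers at (318,190), and pull 2 is visible in the tub at (400,5).

{"method": "move_arm", "body": {
  "moves": [
    [[0,0,-0.06,0,50],[0,0,-0.115,0,50],[0,0,-0.143,0,50],[0,0,-0.145,0,50],[0,0,-0.145,0,50]]
  ]
}}

```text
clock: 22.45
eef_pos: [0.6745, 0.0819, 0.0121]
tool_rot: [-0.065, 0.998, 0.0, 0.001]
ft_force: [0.6, -0.4, 0.4]
grip_width: 0.0425
grasp_force: 0.0
```

{"method": "move_arm", "body": {
  "moves": [
    [[0,0,0,0,10],[0,0,0,0,5],[0,0,0,0,5],[0,0,0,0,5]]
  ]
}}

```text
clock: 22.95
eef_pos: [0.6754, 0.0816, 0.0127]
tool_rot: [-0.065, 0.998, 0.0, 0.002]
ft_force: [-1.0, 1.5, 5.9]
grip_width: 0.0123
grasp_force: 59.0
```

{"method": "move_arm", "body": {
  "moves": [
    [[0,0,0.05,0,5],[0,0,0.11,0,5],[-0.035,0.02,0.13,-4,5],[-0.075,0.042,0.13,-9,5],[-0.115,0.065,0.13,-14,5]]
  ]
}}

```text
clock: 23.58
eef_pos: [0.5582, 0.1468, 0.1412]
tool_rot: [0.059, 0.998, 0.0, 0.001]
ft_force: [0.7, 0.1, 0.1]
grip_width: 0.0124
grasp_force: 58.7
```

{"method": "move_arm", "body": {
  "moves": [
    [[-0.04,0.022,0,-3,5],[-0.051,0.027,0,-3,5],[-0.051,0.027,0,-3,5],[-0.051,0.027,0,-3,5]]
  ]
}}

```text
clock: 24.08
eef_pos: [0.5093, 0.173, 0.1406]
tool_rot: [0.084, 0.996, 0.0, 0.001]
ft_force: [-0.2, -0.1, -0.7]
grip_width: 0.0125
grasp_force: 58.7
```

{"method": "move_arm", "body": {
  "moves": [
    [[0,0,-0.055,0,5],[0,0,-0.1,0,5],[0,0,-0.121,0,5],[0,0,-0.124,0,5],[0,0,-0.124,0,5]]
  ]
}}

```text
clock: 24.7
eef_pos: [0.509, 0.1725, 0.0157]
tool_rot: [0.084, 0.996, -0.0, -0.0]
ft_force: [0.6, -0.8, -0.1]
grip_width: 0.0125
grasp_force: 61.6
```

{"method": "move_arm", "body": {
  "moves": [
    [[0,0,0,0,38],[0,0,0,0,38],[0,0,0,0,38],[0,0,0.05,0,38],[0,0,0.11,0,38]]
  ]
}}

```text
clock: 25.32
eef_pos: [0.5067, 0.1729, 0.1262]
tool_rot: [0.084, 0.996, -0.001, -0.002]
ft_force: [1.4, 0.1, 0.7]
grip_width: 0.0321
grasp_force: 0.0
```

{"method": "move_arm", "body": {
  "moves": [
    [[0,-0.04,0.05,-9,60],[-0.005,-0.08,0.08,-19,60],[-0.008,-0.12,0.08,-29,60],[-0.01,-0.16,0.08,-39,60],[-0.012,-0.2,0.08,-49,60]]
  ]
}}

```text
clock: 25.95
eef_pos: [0.4958, -0.0278, 0.2067]
tool_rot: [0.492, 0.871, 0.0, 0.0]
ft_force: [0.9, -0.1, -0.1]
grip_width: 0.0514
grasp_force: 0.0
```

{"method": "move_arm", "body": {
  "moves": [
    [[-0.003,-0.04,0,-10,60],[-0.006,-0.08,0,-20,60],[-0.007,-0.107,0,-30,60],[-0.007,-0.107,0,-37,60],[-0.007,-0.107,0,-37,60]]
  ]
}}

```text
clock: 26.58
eef_pos: [0.4888, -0.134, 0.2063]
tool_rot: [0.741, 0.672, 0.0, 0.0]
ft_force: [0.3, 0.9, -0.5]
grip_width: 0.0512
grasp_force: 0.0
```

Run:
```python
from h import *
o=monitor.get_obs();print(o["clock"],o["eef_pos"])
c=snap("wrist","w5.png");im=c["color"][:,:,::-1].copy()
box(c,im,.49,-.134,-5.5,.160,.186,.017);box(c,im,.49,-.134,-5.5,.014,.07,.041)
box(c,im,.502,.128,-9.5,.153,.178,.06)
t=snap("top","top3.png")["color"][110:290,180:480,::-1]
cv2.imwrite("pics/w5o.png",np.vstack([cv2.resize(im,(480,300),interpolation=cv2.INTER_AREA),cv2.resize(t,(480,288),interpolation=cv2.INTER_CUBIC)]))
```

```text
26.575 [ 0.48881323 -0.13400575  0.20633926]
```

View pics/w5o.png

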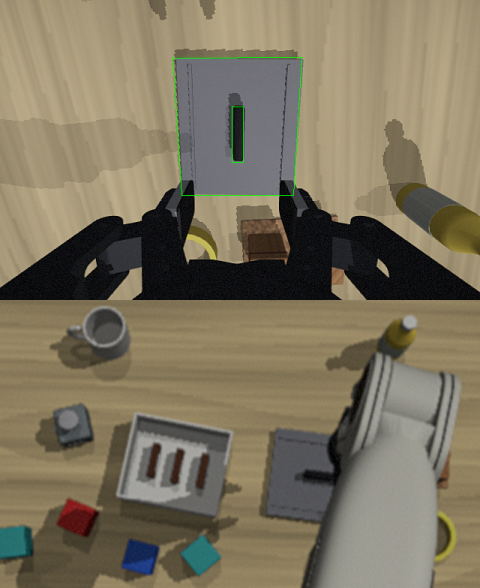

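All three pulls stand in the tub at (152,460), (177,465) and (202,470) in the lower view. In the wrist view the lid and its handle at (237,134) match the outlines.

{"method": "move_arm", "body": {
  "moves": [
    [[0.001,0,-0.06,0,60],[0.001,0,-0.12,0,60],[0.001,0,-0.165,0,50],[0.001,0,-0.18,0,45],[0.001,0,-0.183,0,45]]
  ]
}}

```text
clock: 27.3
eef_pos: [0.4901, -0.1334, 0.0233]
tool_rot: [0.74, 0.672, -0.0, -0.0]
ft_force: [-0.1, -0.0, -0.7]
grip_width: 0.0389
grasp_force: 0.0
```

{"method": "move_arm", "body": {
  "moves": [
    [[0,0,0,0,10],[0,0,0,0,5],[0,0,0,0,5],[0,0,0,0,5]]
  ]
}}

```text
clock: 27.8
eef_pos: [0.4919, -0.1341, 0.0254]
tool_rot: [0.741, 0.672, 0.001, 0.002]
ft_force: [0.9, 0.8, 6.4]
grip_width: 0.0123
grasp_force: 62.3
```

{"method": "move_arm", "body": {
  "moves": [
    [[0,0,0.03,0,5],[0,0,0.07,0,5],[0,0,0.11,0,5],[0,0.03,0.12,0,5],[0.002,0.07,0.12,-1,5]]
  ]
}}

```text
clock: 28.42
eef_pos: [0.4927, -0.0638, 0.145]
tool_rot: [0.748, 0.664, 0.001, 0.001]
ft_force: [0.4, -0.3, -3.4]
grip_width: 0.0121
grasp_force: 61.2
```

{"method": "move_arm", "body": {
  "moves": [
    [[0.002,0.04,0,-1,5],[0.004,0.08,0,-2,5],[0.006,0.12,0,-3,5],[0.008,0.16,0,-3,5],[0.009,0.192,0,-3,5]]
  ]
}}

```text
clock: 29.05
eef_pos: [0.5006, 0.1298, 0.1434]
tool_rot: [0.763, 0.646, -0.0, -0.0]
ft_force: [-0.1, -0.1, -2.2]
grip_width: 0.0126
grasp_force: 61.1
```

{"method": "move_arm", "body": {
  "moves": [
    [[0,0,-0.02,0,5],[0,0,-0.03,0,5],[0,0,-0.03,0,5],[0,0,-0.03,0,5]]
  ]
}}

```text
clock: 29.55
eef_pos: [0.5013, 0.1279, 0.1138]
tool_rot: [0.764, 0.645, 0.0, 0.0]
ft_force: [-0.2, -0.4, -1.8]
grip_width: 0.0123
grasp_force: 61.0
```

Run:
```python
from h import *
o=monitor.get_obs();print(o["clock"],o["eef_pos"],o["tool_rot"],o["grip_width"])
c=snap("wrist","w6.png");im=c["color"][:,:,::-1].copy()
z=o["eef_pos"][2]-.0254
box(c,im,.502,.128,-9.5,.160,.186,z+.017);box(c,im,.502,.128,-9.5,.153,.178,.06,(0,255,255));box(c,im,.502,.128,-9.5,.139,.164,z,(255,0,0))
cv2.imwrite("pics/w6o.png",im)
```

```text
29.55 [0.5012794  0.1279373  0.11377691] [7.64059185e-01 6.45146088e-01 2.75491401e-04 1.03145656e-04] 0.012344711826661789
```

View pics/w6o.png

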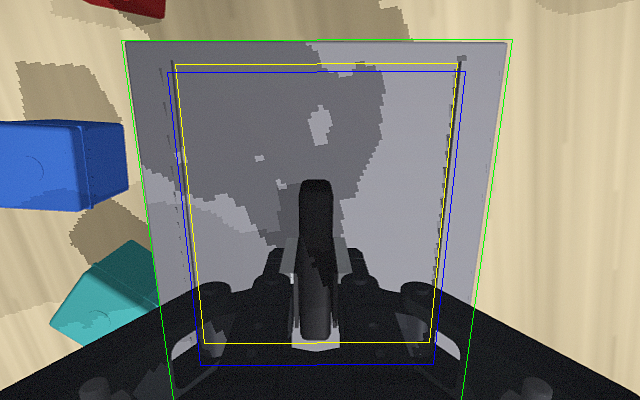

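The held lid fits the outline centred on the tub, with left and right edges even to about 3 px. Lower it gently.

{"method": "move_arm", "body": {
  "moves": [
    [[0.001,0,-0.015,0,5],[0.001,0,-0.024,0,5],[0.001,0,-0.028,0,5],[0.001,0,-0.032,0,5],[0.001,0,-0.034,0,5]]
  ]
}}

```text
clock: 30.22
eef_pos: [0.502, 0.1284, 0.0791]
tool_rot: [0.764, 0.646, -0.0, -0.0]
ft_force: [0.2, 0.6, -2.6]
grip_width: 0.0127
grasp_force: 61.1
```

Plug is inside with no contact force; continue.

{"method": "move_arm", "body": {
  "moves": [
    [[0,0,-0.003,0,5],[0,0,-0.006,0,5],[0,0,-0.006,0,5]]
  ]
}}

```text
clock: 30.6
eef_pos: [0.5021, 0.1284, 0.0735]
tool_rot: [0.764, 0.646, 0.0, 0.0]
ft_force: [-0.1, -0.1, -1.3]
grip_width: 0.0125
grasp_force: 61.3
```

{"method": "move_arm", "body": {
  "moves": [
    [[0,0,-0.001,0,5],[0,0,-0.002,0,5],[0,0,-0.002,0,5]]
  ]
}}

```text
clock: 30.98
eef_pos: [0.5022, 0.1284, 0.0734]
tool_rot: [0.764, 0.646, 0.001, 0.0]
ft_force: [-4.8, -1.2, 11.1]
grip_width: 0.0124
grasp_force: 63.0
```

{"method": "move_arm", "body": {
  "moves": [
    [[0,0,0,0,40],[0,0,0,0,40],[0,0,0,0,40],[0,0,0.03,0,40],[0,0,0.08,0,40]]
  ]
}}

```text
clock: 31.6
eef_pos: [0.5003, 0.1279, 0.15]
tool_rot: [0.764, 0.646, -0.002, -0.001]
ft_force: [1.0, -0.2, -0.3]
grip_width: 0.034
grasp_force: 0.0
```

{"method": "move_arm", "body": {
  "moves": [
    [[0.01,0.04,0.03,0,40],[0.02,0.08,0.05,0,10],[0.03,0.12,0.05,0,0],[0.05,0.16,0.05,0,0],[0.07,0.188,0.05,0,0]]
  ]
}}

```text
clock: 32.22
eef_pos: [0.5722, 0.3183, 0.2009]
tool_rot: [0.763, 0.646, -0.0, -0.0]
ft_force: [0.7, 0.7, 1.1]
grip_width: -0.0
grasp_force: 0.0
```

Run:
```python
from h import *
o=monitor.get_obs();print(o["clock"],o["eef_pos"],o["grip_width"],o["ft_force"])
c=snap("wrist","w7.png");im=c["color"][:,:,::-1].copy()
box(c,im,.502,.128,-9.5,.160,.186,.065);box(c,im,.57,.317,0,.036,.036,.08)
s=snap("scene","s7.png");si=s["color"][:,:,::-1].copy()[150:310,120:480]
cv2.imwrite("pics/w7o.png",np.vstack([cv2.resize(im,(480,300)),cv2.resize(si,(480,213),interpolation=cv2.INTER_CUBIC)]))
```

```text
32.225 [0.57217501 0.31829969 0.20089416] -2.34343509641381e-05 [0.71612846 0.70776333 1.13719116]
```

View pics/w7o.png

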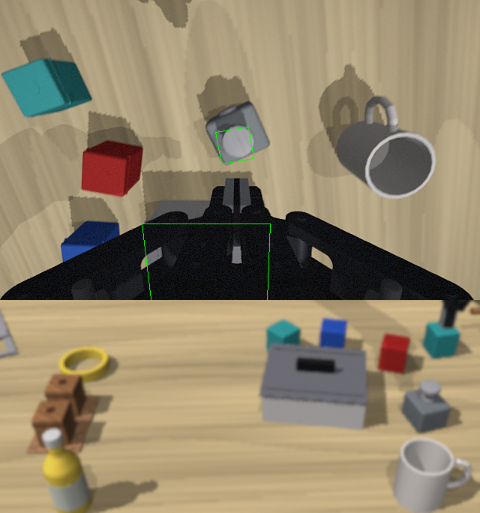

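Lid sits flat on the tub and both blocks are on the mat. The plunger head at (237,144) is right below the shut fingertips.

{"method": "move_arm", "body": {
  "moves": [
    [[-0.001,-0.001,-0.06,0,0],[-0.001,-0.001,-0.11,0,0],[-0.001,-0.001,-0.118,0,0],[-0.001,-0.001,-0.126,0,0],[-0.001,-0.001,-0.133,0,0]]
  ]
}}

```text
clock: 32.95
eef_pos: [0.5722, 0.3158, 0.0709]
tool_rot: [0.764, 0.645, 0.002, 0.0]
ft_force: [-3.1, -2.5, 5.5]
grip_width: 0.0004
grasp_force: 2.6
```

{"method": "move_arm", "body": {
  "moves": [
    [[0,0,-0.002,0,0],[0,0,-0.003,0,0],[0,0,-0.003,0,0]]
  ]
}}

```text
clock: 33.33
eef_pos: [0.5722, 0.3157, 0.0678]
tool_rot: [0.764, 0.645, 0.002, 0.001]
ft_force: [-0.9, -1.4, 6.1]
grip_width: 0.0001
grasp_force: 3.1
```

{"method": "move_arm", "body": {
  "moves": [
    [[0,0,-0.002,0,0],[0,0,-0.004,0,0],[0,0,-0.005,0,0],[0,0,-0.005,0,0],[0,0,-0.005,0,0]]
  ]
}}

```text
clock: 33.95
eef_pos: [0.5723, 0.3158, 0.0659]
tool_rot: [0.764, 0.645, 0.003, 0.001]
ft_force: [-6.3, -4.6, 18.1]
grip_width: 0.0001
grasp_force: 9.3
```

At its stop: TCP 0.066 m, and the force has jumped to 18 N. Release it and check.

{"method": "move_arm", "body": {
  "moves": [
    [[0,0,0.02,0,0],[0,0,0.06,0,0],[0,0,0.12,0,0],[-0.05,0.03,0.14,0,0],[-0.1,0.06,0.14,0,0]]
  ]
}}

```text
clock: 34.58
eef_pos: [0.4725, 0.3773, 0.2046]
tool_rot: [0.764, 0.645, 0.005, -0.0]
ft_force: [-0.0, 1.1, 0.3]
grip_width: -0.0001
grasp_force: 0.0
```

{"method": "move_arm", "body": {
  "moves": [
    [[-0.05,0.02,0,0,0],[-0.1,0.04,0,0,0],[-0.15,0.06,0,0,0],[-0.15,0.06,0,0,0],[-0.15,0.06,0,0,0]]
  ]
}}

```text
clock: 35.2
eef_pos: [0.3215, 0.436, 0.2013]
tool_rot: [0.764, 0.646, 0.001, -0.0]
ft_force: [0.4, 0.3, -0.4]
grip_width: 0.0002
grasp_force: 0.0
```

Run:
```python
from h import *
c=snap("top","top8.png");im=c["color"][:,:,::-1].copy()
box(c,im,.502,.128,-9.5,.160,.186,.065)
s=snap("scene","s8.png")["color"][:,:,::-1].copy();box(dict(T=load("s8.png")["T"],camera_matrix=load("s8.png")["camera_matrix"]),s,.502,.128,-9.5,.160,.186,.065)
cv2.imwrite("pics/f.png",np.vstack([cv2.resize(im[110:290,180:480],(480,288),interpolation=cv2.INTER_CUBIC),cv2.resize(s[150:310,120:480],(640,284),interpolation=cv2.INTER_CUBIC)[:,160:]]))
```

```text
(no output)
```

View pics/f.png

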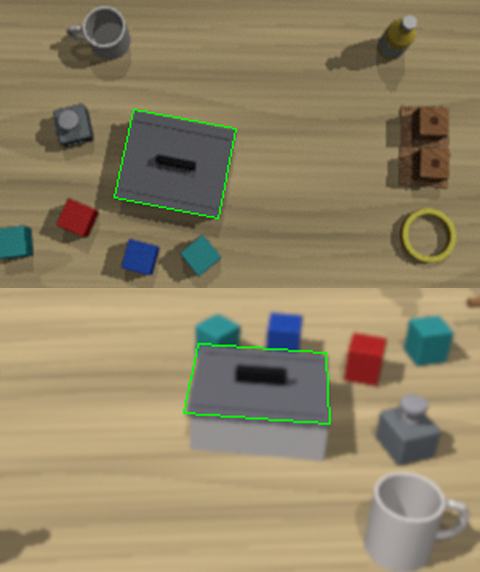

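Lid matches the home outline in both views, at (175,163) and (258,385). Both blocks are on the mat, the plunger is up, and the bystanders haven't moved.

```bash
python3 -c "
from workcell import job
print(job.job_done())"
```

```text
the job is handed in; nothing more can be done
None
```

The job is handed in, with no verdict returned: both blocks are on the cork mat, all three pulls are in the tub, the lid is home, and the counter plunger was pushed to its stop and is up again.

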